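# Fish the looped die out of the rack with the pull hook

### The arm

A 7-joint arm with a two-finger parallel gripper is mounted at the origin on the work surface. World frame = base frame: x ahead of the robot, y to its left, z up, the work surface at z = 0. Lengths are in m, angles in rad, forces in N, time in s.
With the tool pointing down it reaches from about 0.425 to 0.8 m from the base axis. Payload 8.3 kg.
Tool frame: the origin (TCP) lies at the centre of the arm's flange, where the gripper is bolted on; the fingertips stand 173 mm ahead of it and the grasp point (between the pads) lies 155 mm ahead of it; z points along the fingers, y is the direction in which the jaws open and shut (so a half turn about z gives the same grasp; the last joint's range is limited). The gripper opens to 85 mm and grips with 20 to 120 N. Pads are 22 mm wide; open, the fingers measure 114 mm over their backs; the gripper's body (76 mm by 85 mm) begins 54 mm behind the grasp point. The pads swing forward as they close: fully open they stand 13 mm farther back than shut.
Start: joints at [1.149, 0.383, 0.016, 1.37, -0.006, 1.388, -0.046], TCP at [0.219, -0.585, 0.405] pointing down, gripper open.
Joint ranges: [-2.95, 2.95], [-0.25, 2.06], [-1.52, 1.56], [0.18, 2.33], [-1.44, 4.58], [0.02, 2.06], [-3.01, 3.01]. Speed limits (rad/s): [2.39, 2.39, 3.01, 3.01, 3.14, 3.14, 3.14].

### API

Orientations are given as a unit quaternion [w, x, y, z].
In Python, from workcell import env gives the robot as it stands.
- The arm moves only by the shell command python3 -m pendant 'ROWS'. ROWS is JSON, a list of rows, each an object with "linear": the shift along the tool's x, y, z in mm, a list of three; "turn": the turn, a rotation vector about the tool's x, y, z in rad, a list of three; "jaw": the finger opening in mm, from 0 to 85.4. A call has 1 to 20 rows; each row is the pose to reach, as a shift and turn from the pose measured when the call began, along the tool's axes at that moment; what a row does not reach only later rows make up. A row lasts 1/8 s, in which the tool goes at most 62.5 mm and 10.7 degrees, less where a joint would pass 70% of its speed; a pose out of reach is approached as far as the arm can. A call with a gripper value outside its range is refused whole. The fingers move at their own pace and stop on an object; the grip force is fixed at half the most. Time passes only in rows, so rows that repeat a pose let the fingers close. It gives the time, the measured TCP pose, the force and the opening at its end, in the units of the state.
- env.read_state(): the state, without advancing time (a new reading comes with each control period).
- env.snapshot(name): name is "side" or "top" or "wrist"; returns (picture, depth): 480x640x3 uint8, red, green, blue; 480x640 float32, m along the optical axis (not along the pixel's ray), 0 where there is no reading.
- env.get_calibration(name): a dict with "intrinsics" (3x3 intrinsics, pixels), "R" (3x3) and "t" (3): a world point X has camera coordinates R X + t; the wrist camera has in their place "mount" (4x4, takes a point from camera to tool coordinates, whose origin is the TCP and whose axes are the flange's). Camera axes: x right, y down, z forward; pixel columns grow to the right and rows downward; lengths in m; the calibration is good to about 2 mm. A picture is of the moment at which its call begins: read the wrist's pose just before it. get_calibration takes no time and is no camera call.
- env.hand_in(): hands the job in, once; it reports no verdict.
The state is a dict: "t": time; "q": joint angles; "joint_velocities": joint speeds; "joint_efforts": joint torques, N m; "position": TCP position; "orientation": TCP orientation; "force": force on the tool from outside, world axes, zero at the start; "torque": the same for the moment, N m; "finger_gap": finger opening in m.
Only numpy, scipy, OpenCV 4.12 (cv2) and the standard library are available. Lean on these libraries where they do the work, as an engineer would, in place of code of your own. Each camera call takes 0.05 s, during which the arm holds its last target. There are 200 camera calls.

### The job

The steel die with the wire loop has slid to the bottom of its bore in the slanted rack, out of reach of fingers. Take the pull hook from its fork stand, catch the loop with it and draw the die out, and stand the die upright on the marble slab, wholly on the slab and clear of the tin. Never touch the die with the gripper or drop it, leave everything else as it is, then unhook and hang the hook back in its fork as it hung before.

Things in the scene. Friction and masses are not known exactly. Their poses are not given: they have to be found in the camera images.
- die: the die to fetch: plain steel block 28 x 28 x 36 mm, 0.2 kg, with a stiff upright wire loop on top. Origin: centre of its underside; z up its length to the loop; the loop lies in its y-z plane. Loose in its bore: underside on the bore's floor, one side against the lower wall, x axis pointing to the upper wall
- die_loop (a point): centre of the loop's crown wire, at (0, 0, 59.7) mm in the die's frame. Wire 3.5 mm round, at x = 0. Clear opening 19.5 mm wide in y from the block's top (z = 36) up to z = 52, narrowing to an 11 mm wide flat crown, its underside at z = 58, top at z = 61.5 mm
- stud_die: a die like it, but with a round ball stud (18 mm ball, top 57 mm above its underside) in place of the loop, in another bore; leave it. Same origin and axes
- plain_die: a die like it, but with only a low round boss (22 mm wide, top at 46 mm) in place of the loop, in another bore; leave it. Same origin and axes
- rack: fixed slanted plywood rack of three bores side by side in its y (which die is in which varies). Origin: centre of the underside of its base (150 x 168 mm); x from front to back, z up; highest rim 150 mm. Bores lean 28 degrees, mouths towards -x: way out of a bore (-0.469, 0, 0.883), from lower to upper wall (0.883, 0, 0.469)
- rack_bore (a point): centre of the middle bore's mouth, at (-21.6, 0, 133.1) mm in the rack's frame; the other two lie 44 mm to either side in y. Each bore is 42 mm between lower and upper wall, 34 mm wide in y and 110 mm deep, with 10 mm walls
- hook: pull hook, loose, 0.09 kg, hanging by its collar in the fork, turned up to 0.5 rad about its axis. Origin: centre of the collar's underside; z up along the handle. Collar 34 x 34 x 6 mm; over it a square wooden handle 20 x 20 mm (z 6 to 76, flats facing x and y); below, a 5 mm round rod on the axis down to z = -125 mm
- hook_seat (a point): middle of the hook's throat, on the centre line of its 5 mm bottom bar: (6, 0, -125) mm in the hook's frame. The bar runs from the rod along +x to x = 12 mm; there a 4 mm point stands up towards the handle, top at z = -115 mm. Throat between rod and point 7.5 mm wide; a loop sits 2.5 mm above this point
- stand: fixed grey stand with a flat fork. Origin: centre of the underside of its base (130 x 110 x 14 mm), z up. A post 34 mm wide at x = 42 to 58 mm carries the fork's plate
- stand_fork (a point): where the hook hangs: at (0, 0, 160) mm in the stand's frame, level with the fork's top. Two prongs, 8 mm thick, at y = 7 to 27 and -7 to -27 mm, from x = -32 (open end) to x = 18 mm (closed end); the 14 mm slot opens towards -x. The collar rests on the prongs: lift it a little and slide it out to -x, and back in likewise
- slab: fixed flat marble stamping slab 160 x 160 x 25 mm. Origin: centre of its underside, sides along its x and y
- tin: bystander: closed round aluminium tin 50 mm across, 28 mm high, standing on the slab off centre. Origin: centre of its underside
- jar: bystander: amber glue jar 56 mm across, 100 mm high, standing on the mat. Origin: centre of its underside
- burnisher: bystander: turned wooden burnisher 52 mm across, 96 mm high, standing on the mat. Origin: centre of its underside
There are look-alikes about, which are no part of the job. Leave any blue look-alike of the hook alone. Several things have the shape of the stand; the one meant has the colours described above.

How it is judged:
On the way, in this order (a step that is already met when the one before it is completed fails the run):
1. the hook has the die by its loop and has drawn it part of the way, still in the bore (contact force between hook and die above 0.3 N and distance of die from where it was at the start of the episode above 0.012 m and height (world z) of die below 0.11 m), for 0.05 s.
2. the die hangs from the hook alone, out of the rack (contact force between hook and die above 0.5 N and height (world z) of die above 0.11 m and contact force between die and rack below 0.05 N and contact force between die and slab below 0.05 N), for 0.2 s.
3. the die stands upright on the slab with the hook off it (x of die in the frame of slab between -0.065 and 0.065 m and y of die in the frame of slab between -0.065 and 0.065 m and z of die in the frame of slab between 0.021 and 0.029 m and angle between die's own z axis and vertical below 0.1 rad and z of die_loop in the frame of slab above 0.06 m and contact force between hook and die below 0.05 N and contact force between die and tin below 0.05 N), for 0.2 s.
At the end, for the whole second after the job is handed in: The looped die stands upright (0.1 rad), at rest, on the slab, centre within 65 mm of the slab centre along each side, off the hook, not touching the tin; the hook hangs upright (0.1 rad) in the fork by its collar, within 10 mm of the slot middle line and 18 mm of its place; all else within 20 mm (all of step 3 and linear speed of die below 0.02 m/s and x of hook in the frame of stand between -0.02 and 0.018 m and y of hook in the frame of stand between -0.01 and 0.01 m and z of hook in the frame of stand between 0.156 and 0.165 m and angle between hook's own z axis and vertical below 0.1 rad and linear speed of hook below 0.03 m/s).
It fails at once if the gripper or arm touches the die (contact force between any of the fingers, the arm and die above 0.5 N).
It fails at once if the die is dropped or slammed onto the slab (contact force between die and slab above 40 N).
It fails at once if the die falls (linear speed of die above 0.9 m/s and contact force between hook and die below 0.05 N).
It fails at once if the die hits the bench (contact force between die and table above 0.5 N).
It fails at once if one of the other dies, the tin, the jar or the burnisher is shifted (distance of any of stud_die, plain_die, tin, jar, burnisher from where it was at the start of the episode above 0.02 m).
It also fails if it takes over 72 s, if anything falls off the work surface, if the arm or the gripper's body presses on something with over 40 N, if the wrist force passes 120 N, or if a joint passes its speed limit or range.

## Working session

There is one attempt and no reset: what is moved stays moved. The work goes in short steps, Python scripts to look and compute and a shell command to move; the robot and the scene stay as the last step left them, time stands still between calls to the robot, and variables do not carry over. Pictures are saved under pics/ and viewed, about 8 in all and at most 12, crops included, and the job is handed in when it is done.

```bash
mkdir -p pics; ls; cat > h.py <<'E'
import numpy as np, cv2
from scipy.spatial.transform import Rotation as Rn
from workcell import env
def tool():
    s=env.read_state(); w,x,y,z=s['orientation']
    return Rn.from_quat([x,y,z,w]).as_matrix(), np.array(s['position']), s
def snap(n,save=None):
    R,p,s=tool(); im,d=env.snapshot(n); c=env.get_calibration(n); K=np.array(c['intrinsics'])
    if n=='wrist':
        M=np.array(c['mount']); Rc=R@M[:3,:3]; tc=R@M[:3,3]+p
    else:
        Rc=np.array(c['R']).T; tc=-Rc@np.array(c['t'])
    if save:
        cv2.imwrite('pics/'+save+'.png',im[...,::-1]); np.savez('pics/'+save,im=im,d=d,K=K,Rc=Rc,tc=tc)
    return im,d,K,Rc,tc
def load(s):
    f=np.load('pics/'+s+'.npz'); return f['im'],f['d'],f['K'],f['Rc'],f['tc']
def px(S,u,v,z=None):
    im,d,K,Rc,tc=S; r=Rc@np.linalg.inv(K)@np.array([u,v,1.])
    if z is None: return tc+r*d[int(v),int(u)]
    return tc+r*(z-tc[2])/r[2]
def proj(S,X):
    im,d,K,Rc,tc=S; c=K@(Rc.T@(np.array(X)-tc)); return c[:2]/c[2]
def cloud(S):
    im,d,K,Rc,tc=S; v,u=np.mgrid[:480,:640]
    return tc+(np.stack([u,v,np.ones_like(u)],-1)@np.linalg.inv(K).T*d[...,None])@Rc.T
E
python3 - <<'E'
from h import *
snap('top','top0');snap('side','side0')
print(tool())
for n in('top','side'): 
  S=load(n+'0'); print(S[2],S[3],S[4])
print(env.get_calibration('wrist'))
E
```

```text
pics
(array([[ 9.36296731e-01,  3.51209306e-01, -6.74218847e-04],
       [ 3.51209951e-01, -9.36295212e-01,  1.68729125e-03],
       [-3.86754879e-05, -1.81659765e-03, -9.99998349e-01]]), array([ 0.21943893, -0.58505114,  0.40376482]), {'t': 0.1, 'q': array([ 1.14910547,  0.38418084,  0.01639944,  1.3710431 , -0.00629878,
        1.3882354 , -0.04646886]), 'joint_velocities': array([-0.00246588, -0.00181197,  0.00048219, -0.00225691,  0.00054417,
       -0.00108336, -0.00116829]), 'joint_efforts': array([ 4.68209008e-03, -6.29127216e+01,  8.49191565e-01, -3.72753453e+01,
        1.71918684e-02,  1.05486417e-02, -7.48125240e-05]), 'position': array([ 0.21943893, -0.58505114,  0.40376482]), 'orientation': array([-8.90265526e-04,  9.83944903e-01,  1.78470170e-01, -1.81131670e-04]), 'force': array([-0.1093004 ,  0.67469731,  0.10999289]), 'torque': array([-0.00610745,  0.01169642,  0.02421012]), 'finger_gap': 0.0853335641414424})
[[469.94912094   0.         318.06347329]
 [  0.         469.94912094 242.92070289]
 [  0.           0.           1.        ]] [[-0.00693723 -0.98677808  0.1619
[... 223 characters left out ...]
 0.           1.        ]] [[-0.84741453 -0.32015208  0.42354606]
 [-0.5308995   0.5021555  -0.68263136]
 [ 0.00585986 -0.80333212 -0.59550244]] [0.15518641 0.70093557 0.73983188]
{'intrinsics': array([[397.16009925,   0.        , 311.1064163 ],
       [  0.        , 397.16009925, 238.68927483],
       [  0.        ,   0.        ,   1.        ]]), 'mount': array([[-3.78104776e-04, -9.55096672e-01, -2.96294119e-01,
         7.52483570e-02],
       [ 9.99999928e-01, -3.74431348e-04, -6.91428300e-05,
        -2.75823470e-04],
       [-4.49037197e-05, -2.96294124e-01,  9.55096744e-01,
         3.07740722e-02],
       [ 0.00000000e+00,  0.00000000e+00,  0.00000000e+00,
         1.00000000e+00]])}
```

View pics/top0.png

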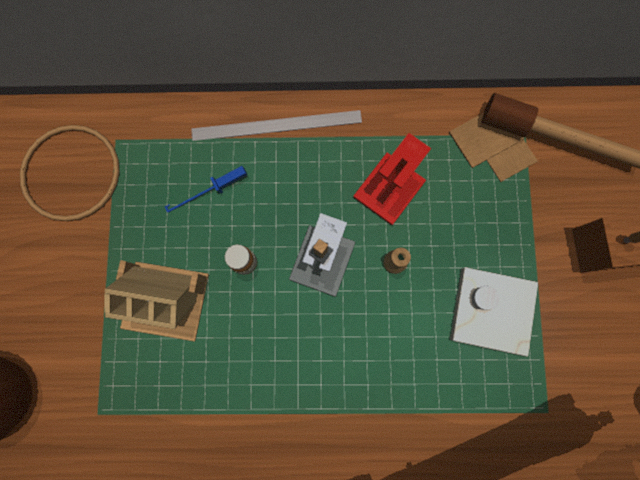

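View pics/side0.png

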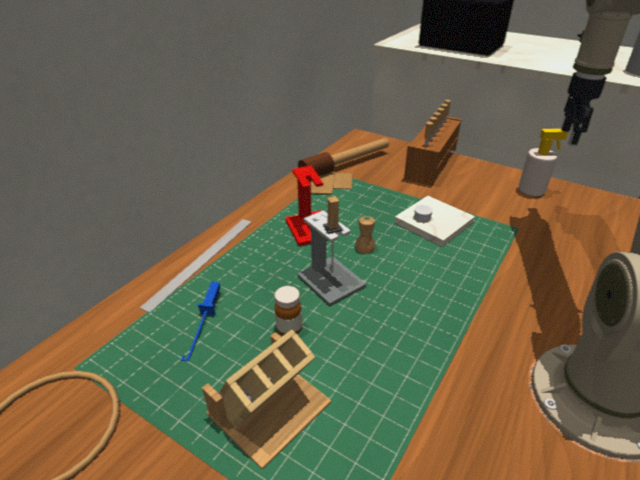

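```bash
python3 - <<'E'
from h import *
S=load('top0');im=S[0][...,::-1]
def crop(u0,v0,w,h,k): return cv2.resize(im[v0:v0+h,u0:u0+w],None,fx=k,fy=k,interpolation=cv2.INTER_CUBIC)
a=crop(98,250,120,95,3); b=crop(282,205,85,95,3)
a2=crop(445,260,100,100,3);
can=np.zeros((600,800,3),np.uint8); can[:285,:360]=a; can[:285,370:625]=b; can[295:595,0:300]=a2
cv2.imwrite('pics/crops.png',can)
C=cloud(S)
for n,u,v in [('rackL',118,308),('handle',320,246),('forkplate',330,222),('standbase',340,285),('slab',495,330),('tin',485,298),('jar',238,258),('burn',398,258),('rackrim',150,275)]:
  print(n,C[v,u].round(4))
E
```

```text
rackL [0.4822 0.4054 0.1033]
handle [ 0.5836 -0.0021  0.2332]
forkplate [ 0.6421 -0.0208  0.1582]
standbase [ 0.532  -0.043   0.0024]
slab [ 0.4321 -0.3701  0.025 ]
tin [ 0.4987 -0.3442  0.0521]
jar [0.5816 0.167  0.0991]
burn [ 0.579  -0.1589  0.0959]
rackrim [0.551  0.3561 0.0721]
```

View pics/crops.png

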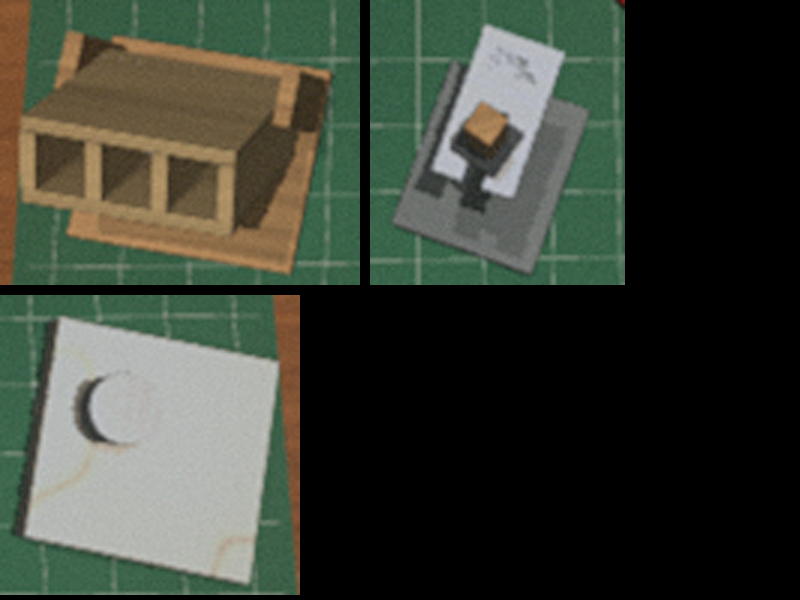

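```bash
cat >> h.py <<'E'
def go(p,Rt):
    R,q,s=tool(); print('lin',(R.T@(np.array(p)-q)*1000).round(1),'turn',Rn.from_matrix(R.T@Rt).as_rotvec().round(4),'t',s['t'])
def down(yaw): # tool y at yaw, z down
    y=np.array([np.cos(yaw),np.sin(yaw),0]); z=np.array([0,0,-1.]); return np.stack([np.cross(y,z),y,z],1)
E
python3 - <<'E'
from h import *
go([.575,0,.48],down(np.radians(-18)))
E
```

```text
lin [ 538.4 -423.   -75.5] turn [-1.700e-03 -8.000e-04 -8.978e-01] t 0.1
```

```bash
python3 -m pendant '[{"linear":[60,-50,-76],"turn":[0,0,-0.15],"jaw":60},{"linear":[538,-423,-76],"turn":[0,0,-0.9],"jaw":60},{"linear":[538,-423,-76],"turn":[0,0,-0.9],"jaw":60},{"linear":[538,-423,-76],"turn":[0,0,-0.9],"jaw":60},{"linear":[538,-423,-76],"turn":[0,0,-0.9],"jaw":60},{"linear":[538,-423,-76],"turn":[0,0,-0.9],"jaw":60},{"linear":[538,-423,-76],"turn":[0,0,-0.9],"jaw":60},{"linear":[538,-423,-76],"turn":[0,0,-0.9],"jaw":60},{"linear":[538,-423,-76],"turn":[0,0,-0.9],"jaw":60},{"linear":[538,-423,-76],"turn":[0,0,-0.9],"jaw":60},{"linear":[538,-423,-76],"turn":[0,0,-0.9],"jaw":60},{"linear":[538,-423,-76],"turn":[0,0,-0.9],"jaw":60},{"linear":[538,-423,-76],"turn":[0,0,-0.9],"jaw":60},{"linear":[538,-423,-76],"turn":[0,0,-0.9],"jaw":60},{"linear":[538,-423,-76],"turn":[0,0,-0.9],"jaw":60}]'
python3 -c "
from h import *
snap('wrist','w1')"
```

```text
t: 1.98
position: [0.5743, -0.0021, 0.4806]
orientation: [-0.0, 0.809, 0.587, -0.0]
force: [0.6, 0.0, -0.0]
finger_gap: 0.06
```

View pics/w1.png

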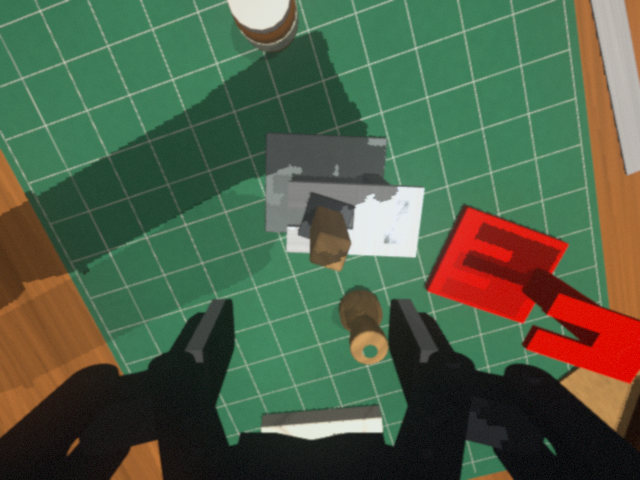

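```bash
python3 - <<'E'
from h import *
S=load('w1');C=cloud(S)
def rect(C,z0,z1,c,r,n=''):
    m=(C[...,2]>z0)&(C[...,2]<z1)&(np.hypot(C[...,0]-c[0],C[...,1]-c[1])<r)
    P=C[m]; b=cv2.minAreaRect((P[:,:2]*1000).astype(np.float32)); print(n,m.sum(),np.round(b[0],1),np.round(b[1],1),round(b[2],1),'z',np.median(P[:,2]).round(4))
    return m
rect(C,.231,.245,(.58,0),.04,'handle top w')
for z in (.228,.22,.21,.20,.19,.18): rect(C,z-.004,z+.004,(.58,0),.04,'handle %g'%z)
rect(C,.163,.170,(.58,0),.04,'collar')
rect(C,.155,.1625,(.6,0),.12,'plate')
rect(C,.010,.02,(.6,0),.12,'base')
T=load('top0');D=cloud(T)
rect(D,.231,.245,(.58,0),.04,'handle top T')
rect(D,.163,.170,(.58,0),.04,'collar T')
rect(D,.155,.1625,(.6,0),.12,'plate T')
rect(D,.010,.02,(.58,0),.1,'base T')
rect(D,.02,.03,(.45,-.38),.13,'slab T')
rect(D,.048,.056,(.5,-.34),.04,'tin T')
rect(D,.004,.02,(.5,.33),.14,'rackbase T')
rect(D,.10,.16,(.5,.36),.14,'rackmouth T')
for u,v in [(208,274),(195,341),(120,328)]: print(px(T,u,v,.008), D[v,u])
E
```

```text
handle top w 1191 [584.5  -3.7] [20.2 20.3] 53.8 z 0.2358
handle 0.228 159 [584.4   3.3] [25.3 12.2] 5.0 z 0.2284
handle 0.22 134 [584.3   3.2] [25.3 12. ] 5.3 z 0.2202
handle 0.21 121 [584.4   3.1] [25.5 12.3] 4.8 z 0.2099
handle 0.2 110 [584.3   3.1] [25.6 12.4] 5.0 z 0.2001
handle 0.19 95 [584.1   3.1] [25.7 12.1] 6.4 z 0.1902
handle 0.18 90 [584.    3.2] [25.7 12.2] 6.6 z 0.18
collar 951 [584.5  -3.9] [34.5 34. ] 54.0 z 0.166
plate 6522 [604.3 -11.4] [ 54.6 100.2] 69.5 z 0.16
base 6807 [587.5  -4.9] [109.9 130.1] 69.4 z 0.0139
handle top T 129 [584.5  -3. ] [19.8 20. ] 52.2 z 0.2362
collar T 162 [588.7  -5. ] [49.7 55.4] 67.0 z 0.1662
plate T 988 [604.6 -10.5] [ 54.1 100.6] 69.6 z 0.1602
base T 1851 [587.8  -4.3] [109.8 130.2] 69.4 z 0.0144
slab T 5124 [ 473.8 -374.4] [161.  160.7] 78.0 z 0.0253
tin T 431 [ 500.1 -347.1] [48.9 47.9] 42.7 z 0.0532
rackbase T 2797 [500.  326.3] [270.1 277.3] 88.3 z 0.0065
rackmouth T 2756 [493.5 346.1] [143.8  80.9] 79.8 z 0.1242
[0.55841139 0.2504393  0.008     ] [0.5585402  0.25076826 0.00669845]
[0.4124466  0.27430155 0.008     ] [0.41224544 0.27563672 0.00315734]
[0.4413932  0.44045572 0.008     ] [0.4413239  0.44266318 0.00293291]
```

```bash
python3 - <<'E'
from h import *
go([.5845,-.0037,.36],down(np.radians(-36.1)))
E
```

```text
lin [  1.3  10.3 120.7] turn [-0.0008 -0.0005  0.3153] t 2.025
```

```bash
python3 -m pendant '[{"linear":[1.3,10.3,5],"turn":[0,0,0.315],"jaw":50},{"linear":[1.3,10.3,25],"turn":[0,0,0.315],"jaw":50},{"linear":[1.3,10.3,70],"turn":[0,0,0.315],"jaw":50},{"linear":[1.3,10.3,105],"turn":[0,0,0.315],"jaw":50},{"linear":[1.3,10.3,121],"turn":[0,0,0.315],"jaw":50},{"linear":[1.3,10.3,121],"turn":[0,0,0.315],"jaw":50},{"linear":[1.3,10.3,121],"turn":[0,0,0.315],"jaw":10},{"linear":[1.3,10.3,121],"turn":[0,0,0.315],"jaw":10},{"linear":[1.3,10.3,121],"turn":[0,0,0.315],"jaw":10},{"linear":[1.3,10.3,121],"turn":[0,0,0.315],"jaw":10},{"linear":[1.3,10.3,121],"turn":[0,0,0.315],"jaw":10},{"linear":[1.3,10.3,121],"turn":[0,0,0.315],"jaw":10}]'
```

```text
t: 3.52
position: [0.5849, -0.0036, 0.3615]
orientation: [0.0, 0.891, 0.453, 0.001]
force: [0.5, 0.4, 6.7]
finger_gap: 0.0194
```

```bash
python3 -m pendant '[{"linear":[0,0,-4],"turn":[0,0,0],"jaw":10},{"linear":[0,0,-8],"turn":[0,0,0],"jaw":10},{"linear":[-4,-15,-8],"turn":[0,0,0],"jaw":10},{"linear":[-10,-36,-8],"turn":[0,0,0],"jaw":10},{"linear":[-16,-57,-8],"turn":[0,0,0],"jaw":10},{"linear":[-20,-72,-8],"turn":[0,0,0],"jaw":10},{"linear":[-20,-72,-8],"turn":[0,0,0],"jaw":10},{"linear":[-20,-72,-50],"turn":[0,0,0],"jaw":10},{"linear":[-20,-72,-100],"turn":[0,0,0],"jaw":10},{"linear":[-20,-72,-140],"turn":[0,0,0],"jaw":10},{"linear":[-20,-72,-140],"turn":[0,0,-0.4],"jaw":10},{"linear":[-20,-72,-140],"turn":[0,0,-0.8],"jaw":10},{"linear":[-20,-72,-140],"turn":[0,0,-1.2],"jaw":10},{"linear":[-20,-72,-140],"turn":[0,0,-1.6],"jaw":10},{"linear":[-20,-72,-140],"turn":[0,0,-1.6],"jaw":10},{"linear":[-20,-72,-140],"turn":[0,0,-1.6],"jaw":10},{"linear":[-20,-72,-140],"turn":[0,0,-1.6],"jaw":10},{"linear":[-20,-72,-140],"turn":[0,0,-1.6],"jaw":10}]'
cat >> h.py <<'E'
A28=np.radians(28)
def rackR(yaw=np.radians(-10)):
    x=np.array([np.cos(yaw),np.sin(yaw),0]); y=np.array([-x[1],x[0],0]); z=np.array([0,0,1.])
    out=-np.sin(A28)*x+np.cos(A28)*z; up=np.cos(A28)*x+np.sin(A28)*z
    return np.stack([-y,-up,-out],1), x,y,out,up
E
python3 - <<'E'
from h import *
Rt,x,y,out,up=rackR()
m=np.array([.4796,.3477,.1331]); p=m+.075*y+.36*out; print(p)
go(p,Rt); print(tool()[2]['q'], tool()[2]['finger_gap'])
E
```

```text
t: 5.78
position: [0.5152, 0.022, 0.5014]
orientation: [0.001, 0.341, 0.94, 0.001]
force: [-0.3, 0.3, -1.6]
finger_gap: 0.0194
[0.32618149 0.45090882 0.45096113]
lin [419.9 208.2  50.3] turn [ 0.2948 -0.5056 -2.0434] t 5.775
[ 0.48310359  0.16821554 -0.67647041  1.46576896  0.10472225  1.54119346
  0.68644883] 0.019435233859096637
```

```bash
python3 - <<'E'
from h import *
Rt,x,y,out,up=rackR()
m=np.array([.4796,.3477,.1331]); p=m+.075*y+.41*out; print(p)
go(p,Rt)
E
```

```text
[0.30306453 0.45498496 0.49510851]
lin [440.2 196.7   6. ] turn [ 0.2948 -0.5056 -2.0434] t 5.775
```

```bash
python3 -m pendant '[{"linear":[0,0,-30],"turn":[0,0,0],"jaw":10},{"linear":[440,197,6],"turn":[0.295,-0.505,-2.043],"jaw":10},{"linear":[440,197,6],"turn":[0.295,-0.505,-2.043],"jaw":10},{"linear":[440,197,6],"turn":[0.295,-0.505,-2.043],"jaw":10},{"linear":[440,197,6],"turn":[0.295,-0.505,-2.043],"jaw":10},{"linear":[440,197,6],"turn":[0.295,-0.505,-2.043],"jaw":10},{"linear":[440,197,6],"turn":[0.295,-0.505,-2.043],"jaw":10},{"linear":[440,197,6],"turn":[0.295,-0.505,-2.043],"jaw":10},{"linear":[440,197,6],"turn":[0.295,-0.505,-2.043],"jaw":10},{"linear":[440,197,6],"turn":[0.295,-0.505,-2.043],"jaw":10},{"linear":[440,197,6],"turn":[0.295,-0.505,-2.043],"jaw":10},{"linear":[440,197,6],"turn":[0.295,-0.505,-2.043],"jaw":10},{"linear":[440,197,6],"turn":[0.295,-0.505,-2.043],"jaw":10},{"linear":[440,197,6],"turn":[0.295,-0.505,-2.043],"jaw":10},{"linear":[440,197,6],"turn":[0.295,-0.505,-2.043],"jaw":10},{"linear":[440,197,6],"turn":[0.295,-0.505,-2.043],"jaw":10},{"linear":[440,197,6],"turn":[0.295,-0.505,-2.043],"jaw":10}]'
python3 -c "
from h import *
Rt,x,y,out,up=rackR()
snap('wrist','w2')
go([.3031,.455,.4951],Rt);print(tool()[2]['q'])"
```

```text
t: 7.9
position: [0.3035, 0.4552, 0.4952]
orientation: [0.155, -0.623, 0.744, -0.185]
force: [0.3, 0.6, -0.9]
finger_gap: 0.0194
lin [ 0.2  0.3 -0.1] turn [ 0.0004 -0.0006 -0.0007] t 7.95
[-0.21065677  0.33943524 -1.25105621  1.50130253  0.80914301  1.56531263
  1.49840985]
```

View pics/w2.png

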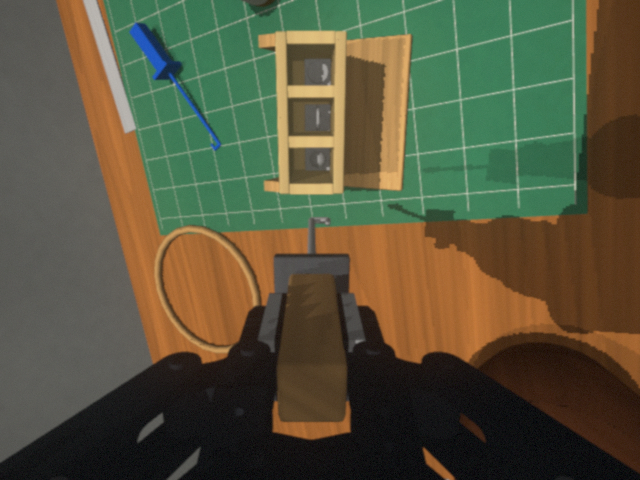

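```bash
python3 - <<'E'
from h import *
S=load('w2');C=cloud(S);im=S[0][...,::-1].copy()
can=np.zeros((600,800,3),np.uint8)
a=cv2.resize(im[25:200,255:355],None,fx=3.4,fy=3.4,interpolation=cv2.INTER_CUBIC); can[:a.shape[0],:a.shape[1]]=np.clip(a*1.6,0,255)
b=cv2.resize(im[205:265,270:360],None,fx=5,fy=5,interpolation=cv2.INTER_CUBIC); can[:300,350:800]=np.clip(b*1.4,0,255)
cv2.imwrite('pics/c2.png',can)
Rt,x,y,out,up=rackR(); m=np.array([.4796,.3477,.1331])
Q=(C-m)@np.stack([up,y,out],1)*1000
# rim plane
z=Q[...,2]; sel=(abs(z)<12)&(abs(Q[...,1])<90)&(abs(Q[...,0])<45)
sel[205:]=False
P=Q[sel]; print(len(P),np.percentile(z[sel],[5,50,95]))
# plane fit for tilt/yaw
co=np.linalg.lstsq(np.c_[P[:,:2],np.ones(len(P))],P[:,2],rcond=None)[0]; print('plane',co)
print(cv2.minAreaRect(P[:,:2].astype(np.float32)))
np.set_printoptions(suppress=True,precision=1,linewidth=160)
print('middle bore row118',Q[118,285:340:3]); print('col 317', Q[95:142:3,317])
for v in (70,160): print(v,Q[v,300:335:4])
W=(C-tool()[1])@tool()[0]*1000
for u,v in [(312,240),(311,228),(312,221),(318,220),(325,220),(326,219)]: print('hook',u,v,W[v,u])
E
```

```text
6011 [-2.74548132 -0.16690305  1.18514712]
plane [ 0.00102984  0.00145186 -0.44888024]
((-0.30930137634277344, 0.26685333251953125), (62.1351203918457, 141.63565063476562), 0.031867098063230515)
middle bore row118 [[  23.6    1.5    0.2]
 [  20.9    1.5   -2. ]
 [  20.7    1.7  -53.7]
 [  19.8    2.  -109.4]
 [  16.2    2.  -109.1]
 [  12.7    2.  -110.2]
 [   9.2    2.  -110.3]
 [   5.2    1.8  -73.9]
 [   2.     1.8  -74.3]
 [  -1.3    1.9  -75.9]
 [  -4.6    1.9  -73.9]
 [  -7.4    1.7  -48.8]
 [ -11.1    1.9  -71.9]
 [ -14.4    1.9  -73.6]
 [ -17.7    1.9  -74.4]
 [ -20.8    1.9  -70.9]
 [ -21.3    1.6  -19.4]
 [ -23.     1.5    0.3]
 [ -25.8    1.5   -0.1]]
col 317 [[  -5.6  -18.3   -0.8]
 [  -6.   -16.8  -25.8]
 [  -7.1  -16.7 -103.3]
 [  -6.7  -12.6  -74.5]
 [  -6.4   -9.2  -54.5]
 [  -6.4   -6.1  -51.2]
 [  -6.4   -3.2  -48.2]
 [  -6.4   -0.2  -48.3]
 [  -6.4    2.7  -48.5]
 [  -6.4    5.7  -48. ]
 [  -6.5    8.7  -51.3]
 [  -6.5   11.8  -53.7]
 [  -7.4   16.8 -110.2]
 [  -6.3   17.2  -36.9]
 [  -5.7   18.3    0.4]
 [  -5.7   21.1   -1.1]]
70 [[  12.3  -50.4 -110.5]
 [   7.7  -50.3 -109.2]
 [   2.8  -45.6  -63.3]
 [  -1.3  -45.6  -64. ]
 [  -5.4  -45.7  -64.9]
 [  -9.6  -45.6  -63.8]
 [ -13.7  -45.7  -64.8]
 [ -17.9  -45.7  -65.1]
 [ -21.2  -44.1  -48.9]]
160 [[  13.2   50.9 -110.4]
 [   8.3   50.9 -110.2]
 [   3.2   46.9  -72.5]
 [  -1.2   45.1  -55. ]
 [  -5.5   44.9  -53.1]
 [  -9.8   45.   -53.9]
 [ -14.2   45.1  -54.7]
 [ -19.4   47.3  -75.7]
 [ -21.4   42.4  -28.5]]
hook 312 240 [  1.8   0.9 265.9]
hook 311 228 [  1.4   0.3 294.7]
hook 312 221 [  1.6   1.  313.3]
hook 318 220 [ -0.3   5.6 323.4]
hook 325 220 [ -0.2  10.9 323.2]
hook 326 219 [  1.   11.6 321.4]
```

View pics/c2.png

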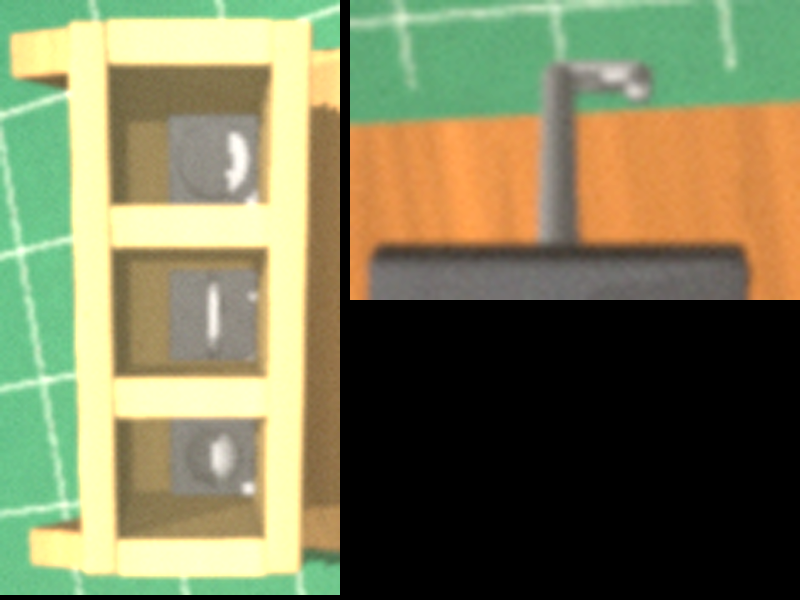

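```bash
cat >> h.py <<'E'
M0=np.array([.4796,.3477,.1331])
def pq(u,yy,o):
    Rt,x,y,out,up=rackR(); return M0+(up*u+y*yy+out*o)/1000
E
python3 -c "
from h import *
Rt=rackR()[0]
go(pq(13.9,.1,334),Rt);go(pq(13.9,.1,259),Rt)"
```

```text
lin [ 75.1 -13.6  75.9] turn [ 0.0004 -0.0006 -0.0007] t 7.95
lin [ 75.  -13.6 150.9] turn [ 0.0004 -0.0006 -0.0007] t 7.95
```

```bash
python3 -m pendant '[{"linear":[40,-13.6,0],"turn":[0,0,0],"jaw":10},{"linear":[75,-13.6,20],"turn":[0,0,0],"jaw":10},{"linear":[75,-13.6,60],"turn":[0,0,0],"jaw":10},{"linear":[75,-13.6,75],"turn":[0,0,0],"jaw":10},{"linear":[75,-13.6,75],"turn":[0,0,0],"jaw":10},{"linear":[75,-13.6,75],"turn":[0,0,0],"jaw":10},{"linear":[75,-13.6,90],"turn":[0,0,0],"jaw":10},{"linear":[75,-13.6,105],"turn":[0,0,0],"jaw":10},{"linear":[75,-13.6,115],"turn":[0,0,0],"jaw":10},{"linear":[75,-13.6,115],"turn":[0,0,0],"jaw":10}]'
python3 - <<'E'
from h import *
S=snap('wrist','w3');C=cloud(S)
Rt,x,y,out,up=rackR()
Q=(C-M0)@np.stack([up,y,out],1)*1000
go(pq(13.9,.1,294),Rt); go(pq(13.9,.1,259),Rt)
im=S[0][...,::-1]
u,v=proj(S,pq(0,0,-50)/1).astype(int); print(u,v)
cv2.imwrite('pics/c3.png',cv2.resize(im[v-70:v+70,u-70:u+70],None,fx=4,fy=4,interpolation=cv2.INTER_CUBIC)*1)
E
```

```text
t: 9.2
position: [0.3558, 0.3694, 0.3989]
orientation: [0.154, -0.623, 0.744, -0.185]
force: [0.7, 0.2, -2.0]
finger_gap: 0.0196
lin [ 0.  -0.1  0.4] turn [ 0.0015 -0.0009 -0.0005] t 9.25
lin [-0.  -0.2 35.4] turn [ 0.0015 -0.0009 -0.0005] t 9.25
326 214
```

View pics/c3.png

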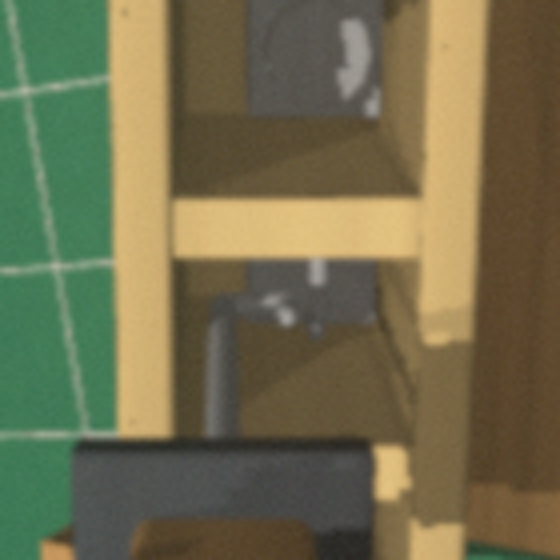

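```bash
python3 -m pendant '[{"linear":[0,0,12],"turn":[0,0,0],"jaw":10},{"linear":[0,0,24],"turn":[0,0,0],"jaw":10},{"linear":[0,0,35],"turn":[0,0,0],"jaw":10},{"linear":[0,0,35],"turn":[0,0,0],"jaw":10},{"linear":[0,6,35],"turn":[0,0,0],"jaw":10},{"linear":[0,11,35],"turn":[0,0,0],"jaw":10},{"linear":[0,14,35],"turn":[0,0,0],"jaw":10},{"linear":[0,14,35],"turn":[0,0,0],"jaw":10},{"linear":[0,14,28],"turn":[0,0,0],"jaw":10},{"linear":[0,14,22],"turn":[0,0,0],"jaw":10},{"linear":[0,14,17],"turn":[0,0,0],"jaw":10},{"linear":[0,14,13],"turn":[0,0,0],"jaw":10},{"linear":[0,14,13],"turn":[0,0,0],"jaw":10}]'
python3 - <<'E'
from h import *
S=snap('wrist','w4');im=S[0][...,::-1]
u,v=proj(S,pq(0,0,-40)).astype(int); print(u,v)
cv2.imwrite('pics/c4.png',cv2.resize(im[v-70:v+70,u-70:u+70],None,fx=4,fy=4,interpolation=cv2.INTER_CUBIC))
E
```

```text
t: 10.88
position: [0.3492, 0.3709, 0.3818]
orientation: [0.155, -0.624, 0.744, -0.185]
force: [0.4, 0.2, -2.5]
finger_gap: 0.0196
309 220
```

View pics/c4.png

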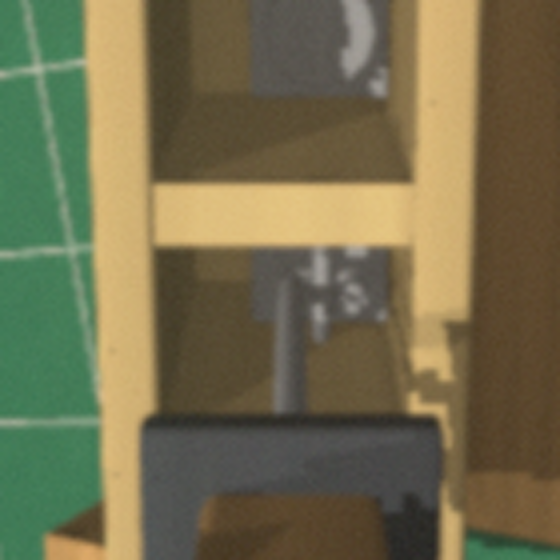

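```bash
python3 -m pendant '[{"linear":[0,0,-6],"turn":[0,0,0],"jaw":10},{"linear":[0,0,-12],"turn":[0,0,0],"jaw":10},{"linear":[0,0,-18],"turn":[0,0,0],"jaw":10},{"linear":[0,0,-24],"turn":[0,0,0],"jaw":10},{"linear":[0,0,-30],"turn":[0,0,0],"jaw":10},{"linear":[0,0,-38],"turn":[0,0,0],"jaw":10},{"linear":[0,0,-46],"turn":[0,0,0],"jaw":10},{"linear":[0,0,-54],"turn":[0,0,0],"jaw":10},{"linear":[0,0,-62],"turn":[0,0,0],"jaw":10},{"linear":[0,0,-62],"turn":[0,0,0],"jaw":10}]'
python3 - <<'E'
from h import *
S=snap('wrist','w5');im=S[0][...,::-1]
u,v=proj(S,pq(0,0,0)).astype(int)
a=cv2.resize(im[v-80:v+70,u-70:u+70],None,fx=2.8,fy=2.8)
T=snap('side','s5');u,v=proj(T,pq(0,0,20)).astype(int); print(u,v); j=T[0][...,::-1]
b=cv2.resize(j[v-70:v+70,u-65:u+65],None,fx=3,fy=3)
can=np.zeros((420,790,3),np.uint8); can[:a.shape[0],:a.shape[1]]=a; can[:b.shape[0],395:395+b.shape[1]]=b
cv2.imwrite('pics/c5.png',can)
E
```

```text
t: 12.18
position: [0.3203, 0.3763, 0.4372]
orientation: [0.156, -0.624, 0.743, -0.185]
force: [0.1, 0.2, -2.6]
finger_gap: 0.0192
275 363
```

View pics/c5.png

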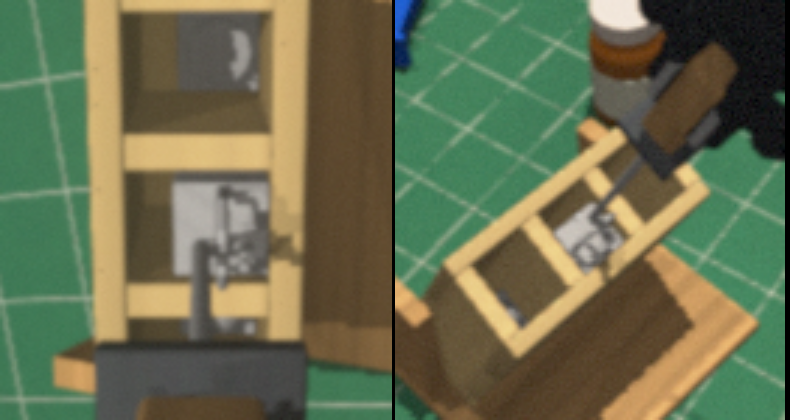

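```bash
python3 -m pendant '[{"linear":[0,0,-7],"turn":[0,0,0],"jaw":10},{"linear":[0,0,-14],"turn":[0,0,0],"jaw":10},{"linear":[0,0,-20],"turn":[0,0,0],"jaw":10},{"linear":[0,0,-25],"turn":[0,0,0],"jaw":10},{"linear":[0,0,-29],"turn":[0,0,0],"jaw":10},{"linear":[0,0,-33],"turn":[0,0,0],"jaw":10},{"linear":[0,0,-37],"turn":[0,0,0],"jaw":10},{"linear":[0,0,-41],"turn":[0,0,0],"jaw":10},{"linear":[0,0,-45],"turn":[0,0,0],"jaw":10},{"linear":[0,0,-49],"turn":[0,0,0],"jaw":10},{"linear":[0,0,-53],"turn":[0,0,0],"jaw":10},{"linear":[0,0,-57],"turn":[0,0,0],"jaw":10},{"linear":[0,0,-61],"turn":[0,0,0],"jaw":10},{"linear":[0,0,-61],"turn":[0,0,0],"jaw":10},{"linear":[0,0,-61],"turn":[0,0,0],"jaw":10},{"linear":[0,0,-61],"turn":[0,0,0],"jaw":10}]'
python3 - <<'E'
from h import *
T=snap('side','s6');u,v=proj(T,pq(0,0,60)).astype(int); print(u,v); j=T[0][...,::-1]
cv2.imwrite('pics/c6.png',cv2.resize(j[v-80:v+100,max(u-90,0):u+90],None,fx=3,fy=3))
R,p,s=tool(); Rt,x,y,out,up=rackR()
st=p+R@[-.001,.0064,.326]; print('seat',st)
for f in (.25,.5,.75,1,1.08):
    Rf=Rn.from_rotvec(y*A28*f).as_matrix()@R
    go(st-Rf@[-.001,.0064,.326],Rf)
E
```

```text
t: 14.28
position: [0.2926, 0.3808, 0.4902]
orientation: [0.155, -0.623, 0.744, -0.185]
force: [0.2, 0.2, -3.1]
finger_gap: 0.0192
282 355
seat [0.43756568 0.35592412 0.1991669 ]
lin [ -0.  -39.7   3.2] turn [-1.222e-01  1.000e-04 -1.000e-04] t 14.325
lin [ -0.1 -78.7  11.2] turn [-2.443e-01  2.000e-04 -2.000e-04] t 14.325
lin [-1.000e-01 -1.164e+02  2.390e+01] turn [-3.665e-01  3.000e-04 -4.000e-04] t 14.325
lin [  -0.2 -152.3   41.2] turn [-4.887e-01  4.000e-04 -5.000e-04] t 14.325
lin [  -0.2 -163.3   47.6] turn [-5.278e-01  4.000e-04 -5.000e-04] t 14.325
```

View pics/c6.png

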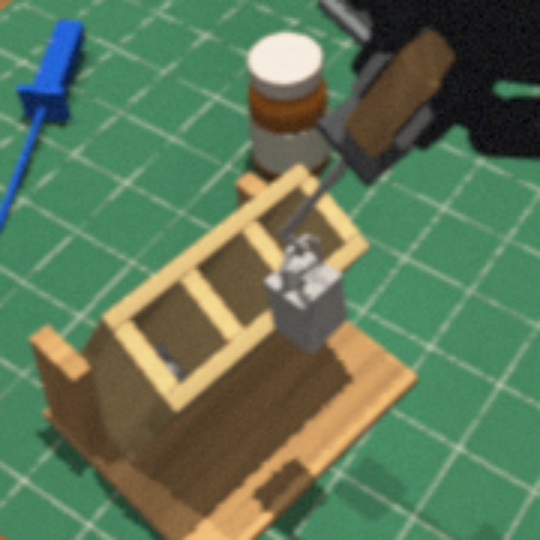

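```bash
python3 -m pendant '[{"linear":[0,-5,-9],"turn":[0,0,0],"jaw":10},{"linear":[0,-9,-18],"turn":[0,0,0],"jaw":10},{"linear":[0,-29,-16],"turn":[-0.061,0,0],"jaw":10},{"linear":[0,-49,-15],"turn":[-0.122,0,0],"jaw":10},{"linear":[0,-69,-11],"turn":[-0.183,0,0],"jaw":10},{"linear":[0,-88,-7],"turn":[-0.244,0,0],"jaw":10},{"linear":[0,-107,-1],"turn":[-0.305,0,0],"jaw":10},{"linear":[0,-126,6],"turn":[-0.367,0,0],"jaw":10},{"linear":[0,-144,14],"turn":[-0.428,0,0],"jaw":10},{"linear":[0,-162,23],"turn":[-0.489,0,0],"jaw":10},{"linear":[0,-162,23],"turn":[-0.489,0,0],"jaw":10},{"linear":[0,-162,23],"turn":[-0.489,0,0],"jaw":10}]'
python3 - <<'E'
from h import *
R,p,s=tool(); print(R.round(3),s['q'].round(2))
S=snap('wrist','w7');C=cloud(S)
W=(C-p)@R*1000
# die: points between tool z 330..400 near axis
m=(abs(W[...,0]+0)<30)&(abs(W[...,1]-6)<30)&(W[...,2]>342)&(W[...,2]<352)
P=W[m]; print(m.sum(),cv2.minAreaRect(P[:,:2].astype(np.float32)),np.median(P[:,2]))
E
```

```text
t: 15.82
position: [0.4434, 0.3543, 0.5462]
orientation: [0.0, -0.643, 0.766, 0.0]
force: [-0.8, 0.2, -2.4]
finger_gap: 0.0188
[[-0.174 -0.985 -0.   ]
 [-0.985  0.174  0.   ]
 [-0.     0.    -1.   ]] [ 0.09  0.49 -1.28  1.21  0.48  1.75  1.9 ]
883 ((0.6674022674560547, 7.692781448364258), (28.184326171875, 27.769136428833008), 0.5430548787117004) 346.6289325968363
```

```bash
python3 -m pendant '[{"linear":[6,-1,0],"turn":[0,0,0.02],"jaw":10},{"linear":[18,-4,0],"turn":[0,0,0.05],"jaw":10},{"linear":[36,-8,0],"turn":[0,0,0.1],"jaw":10},{"linear":[60,-13,0],"turn":[0,0,0.17],"jaw":10},{"linear":[86,-19,0],"turn":[0,0,0.24],"jaw":10},{"linear":[112,-25,0],"turn":[0,0,0.31],"jaw":10},{"linear":[138,-31,0],"turn":[0,0,0.38],"jaw":10},{"linear":[164,-37,0],"turn":[0,0,0.45],"jaw":10},{"linear":[190,-43,0],"turn":[0,0,0.53],"jaw":10},{"linear":[216,-49,0],"turn":[0,0,0.6],"jaw":10},{"linear":[242,-55,0],"turn":[0,0,0.67],"jaw":10},{"linear":[268,-60,0],"turn":[0,0,0.74],"jaw":10},{"linear":[294,-66,0],"turn":[0,0,0.81],"jaw":10},{"linear":[316,-71,0],"turn":[0,0,0.88],"jaw":10},{"linear":[332,-75,0],"turn":[0,0,0.92],"jaw":10},{"linear":[342,-77,0],"turn":[0,0,0.95],"jaw":10},{"linear":[346,-78,0],"turn":[0,0,0.96],"jaw":10}]'
python3 - <<'E'
from h import *
R,p,s=tool()
S=snap('wrist','w8');C=cloud(S);W=(C-p)@R*1000
m=(abs(W[...,0])<30)&(abs(W[...,1]-6)<30)&(W[...,2]>338)&(W[...,2]<356)
P=W[m]; b=cv2.minAreaRect(P[:,:2].astype(np.float32));print(m.sum(),b,np.median(P[:,2]),s['q'].round(2))
yaw=np.radians(60);Rt=down(yaw)
go(np.array([.4421,-.4034,.53])-Rt@[.0007,.0077,0],Rt)
E
```

```text
t: 18.0
position: [0.4599, 0.0, 0.5463]
orientation: [0.0, -0.216, 0.976, 0.0]
force: [0.2, -0.3, -3.4]
finger_gap: 0.0191
899 ((1.1057090759277344, 8.508800506591797), (27.553682327270508, 28.11057472229004), 1.3666901588439941) 346.7057375784651 [ 1.08  0.08 -1.2   1.48  0.07  1.63  1.89]
lin [ 192.4 -363.    16.3] turn [1.000e-04 1.000e-04 9.597e-01] t 18.05
```

```bash
python3 -m pendant '[{"linear":[3,-6,0],"turn":[0,0,0.02],"jaw":10},{"linear":[8,-16,0],"turn":[0,0,0.05],"jaw":10},{"linear":[17,-32,1],"turn":[0,0,0.09],"jaw":10},{"linear":[29,-55,2],"turn":[0,0,0.15],"jaw":10},{"linear":[42,-80,3],"turn":[0,0,0.21],"jaw":10},{"linear":[56,-106,4],"turn":[0,0,0.28],"jaw":10},{"linear":[70,-132,6],"turn":[0,0,0.35],"jaw":10},{"linear":[84,-158,7],"turn":[0,0,0.42],"jaw":10},{"linear":[98,-184,8],"turn":[0,0,0.49],"jaw":10},{"linear":[112,-210,9],"turn":[0,0,0.56],"jaw":10},{"linear":[126,-236,10],"turn":[0,0,0.63],"jaw":10},{"linear":[140,-262,12],"turn":[0,0,0.7],"jaw":10},{"linear":[153,-288,13],"turn":[0,0,0.77],"jaw":10},{"linear":[166,-312,14],"turn":[0,0,0.83],"jaw":10},{"linear":[177,-333,15],"turn":[0,0,0.88],"jaw":10},{"linear":[185,-349,16],"turn":[0,0,0.92],"jaw":10},{"linear":[190,-359,16],"turn":[0,0,0.95],"jaw":10},{"linear":[192,-363,16],"turn":[0,0,0.96],"jaw":10},{"linear":[192,-363,16],"turn":[0,0,0.96],"jaw":10},{"linear":[192,-363,16],"turn":[0,0,0.96],"jaw":10}]'
python3 - <<'E'
from h import *
R,p,s=tool()
S=snap('wrist','w9');C=cloud(S);W=(C-p)@R*1000
m=(abs(W[...,0])<30)&(abs(W[...,1]-6)<30)&(W[...,2]>338)&(W[...,2]<356)
P=W[m]; b=cv2.minAreaRect(P[:,:2].astype(np.float32));print(m.sum(),b,np.median(P[:,2]),s['q'].round(2),P[:,2].min(),P[:,2].max())
print('die underside z',p[2]-np.median(P[:,2])/1000-.036,'die xy',p+R@[b[0][0]/1e3,b[0][1]/1e3,0])
co=np.linalg.lstsq(np.c_[P[:,:2],np.ones(len(P))],P[:,2],rcond=None)[0]; print('tilt',co)
E
```

```text
t: 20.55
position: [0.4396, -0.4094, 0.5306]
orientation: [0.0, 0.258, 0.966, 0.0]
force: [-0.3, 0.1, -3.2]
finger_gap: 0.0193
897 ((0.7470188140869141, 9.19514274597168), (28.11240005493164, 27.669330596923828), 1.2515925168991089) 346.7571172340421 [ 1.24  0.41 -0.82  1.16  0.3   1.68  1.54] 339.55924367792534 355.62649830360425
die underside z 0.14786889930268185 die xy [ 0.44349133 -0.40103726  0.53062743]
tilt [ 8.27276355e-02 -1.24685306e-02  3.46826875e+02]
```

```bash
python3 -m pendant '[{"linear":[0,0,8],"turn":[0,0,0],"jaw":10},{"linear":[0,0,24],"turn":[0,0,0],"jaw":10},{"linear":[0,0,44],"turn":[0,0,0],"jaw":10},{"linear":[0,0,64],"turn":[0,0,0],"jaw":10},{"linear":[0,0,82],"turn":[0,0,0],"jaw":10},{"linear":[0,0,97],"turn":[0,0,0],"jaw":10},{"linear":[0,0,107],"turn":[0,0,0],"jaw":10},{"linear":[0,0,113],"turn":[0,0,0],"jaw":10},{"linear":[0,0,116],"turn":[0,0,0],"jaw":10},{"linear":[0,0,118],"turn":[0,0,0],"jaw":10},{"linear":[0,0,120],"turn":[0,0,0],"jaw":10},{"linear":[0,0,122],"turn":[0,0,0],"jaw":10},{"linear":[0,0,123.5],"turn":[0,0,0],"jaw":10},{"linear":[0,0,125],"turn":[0,0,0],"jaw":10},{"linear":[0,0,127],"turn":[0,0,0],"jaw":10},{"linear":[0,0,129],"turn":[0,0,0],"jaw":10},{"linear":[0,0,129],"turn":[0,0,0],"jaw":10}]'
cat > die.py <<'E'
from h import *
import sys
R,p,s=tool(); S=snap('wrist',sys.argv[1]);C=cloud(S)
m=(abs(C[...,0]-.4435)<.03)&(abs(C[...,1]+.401)<.03)&(C[...,2]>.052)&(C[...,2]<.075)
P=C[m]*1000; b=cv2.minAreaRect(P[:,:2].astype(np.float32)); co=np.linalg.lstsq(np.c_[P[:,:2]-b[0],np.ones(len(P))],P[:,2],rcond=None)[0]
print(m.sum(),b,'tilt',co); W=(np.r_[np.array(b[0])/1e3,.061]-p)@R*1000; print('top in tool',W,s['t'],s['force'])
im=S[0][...,::-1]; u,v=proj(S,[.4435,-.401,.08]).astype(int)
cv2.imwrite('pics/c%s.png'%sys.argv[1],cv2.resize(im[v-60:v+60,u-60:u+60],None,fx=4,fy=4,interpolation=cv2.INTER_CUBIC))
E
python3 die.py w10
```

```text
t: 22.72
position: [0.4394, -0.4096, 0.4014]
orientation: [-0.0, 0.258, 0.966, -0.0]
force: [-1.3, 0.8, -0.9]
finger_gap: 0.0193
928 ((445.2425842285156, -402.4951171875), (28.007688522338867, 28.401432037353516), 58.81853485107422) tilt [ 3.28016277e-02 -3.11487332e-02  6.08685213e+01]
top in tool [ -1.52772588   9.04943619 340.36843861] 22.725 [-1.26952803  0.75516412 -0.9118302 ]
```

```bash
python3 -m pendant '[{"linear":[0,0,3],"turn":[0,0,0],"jaw":10},{"linear":[0,0,7],"turn":[0,0,0],"jaw":10},{"linear":[0,0,7],"turn":[0,0,0],"jaw":10},{"linear":[0,-4,7],"turn":[0,0,0],"jaw":10},{"linear":[0,-8,7],"turn":[0,0,0],"jaw":10},{"linear":[0,-12,7],"turn":[0,0,0],"jaw":10},{"linear":[0,-17,7],"turn":[0,0,0],"jaw":10},{"linear":[0,-20,7],"turn":[0,0,0],"jaw":10},{"linear":[0,-20,7],"turn":[0,0,0],"jaw":10}]'
python3 die.py w11
```

```text
t: 23.9
position: [0.4292, -0.4272, 0.3944]
orientation: [0.0, 0.259, 0.966, -0.0]
force: [-0.6, -0.2, -0.4]
finger_gap: 0.0194
1265 ((440.6138000488281, -409.8686828613281), (45.27851867675781, 28.433034896850586), 57.8571891784668) tilt [-3.16982861e-02 -1.36735093e-01  6.24228861e+01]
top in tool [ -1.15374177  20.76716227 333.44419862] 23.9 [-0.5685756  -0.23723407 -0.39349179]
```

View pics/cw11.png

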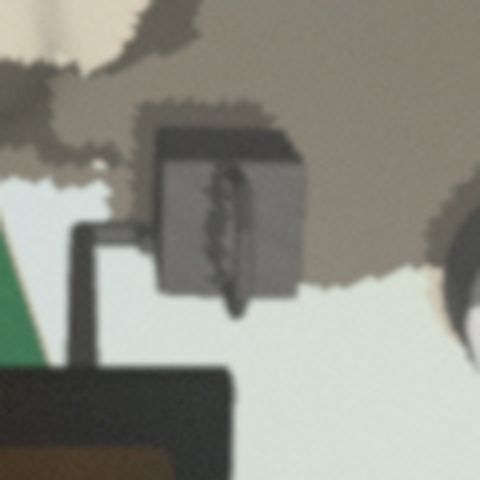

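```bash
python3 -m pendant '[{"linear":[0,-3,-10],"turn":[0,0,0],"jaw":10},{"linear":[0,-3,-35],"turn":[0,0,0],"jaw":10},{"linear":[0,-3,-80],"turn":[0,0,0],"jaw":10},{"linear":[0,-3,-106],"turn":[0,0,0],"jaw":10},{"linear":[0,-3,-106],"turn":[0,0,0],"jaw":10}]'
python3 die.py w12; python3 - <<'E'
from h import *
Rt=down(np.radians(-36.1)); go([.5175,.0218,.5],Rt)
E
```

```text
t: 24.58
position: [0.4283, -0.4292, 0.5035]
orientation: [0.002, 0.258, 0.966, -0.001]
force: [0.6, 0.5, -1.9]
finger_gap: 0.0193
648 ((444.9962463378906, -402.5015869140625), (27.998916625976562, 28.008869171142578), 57.97219467163086) tilt [1.45219420e-02 8.07742096e-03 6.08078002e+01]
top in tool [  1.07194224  31.87696354 442.46799301] 24.575 [ 0.63981385  0.52257203 -1.87168163]
lin [147.7 435.5   1. ] turn [1.5000e-03 2.0000e-03 1.6783e+00] t 24.625
```

```bash
python3 -m pendant '[{"linear":[8,24,0],"turn":[0,0,0.1],"jaw":10},{"linear":[25,75,0],"turn":[0,0,0.25],"jaw":10},{"linear":[43,126,0],"turn":[0,0,0.42],"jaw":10},{"linear":[61,180,0],"turn":[0,0,0.59],"jaw":10},{"linear":[79,234,0],"turn":[0,0,0.76],"jaw":10},{"linear":[97,288,0],"turn":[0,0,0.93],"jaw":10},{"linear":[115,340,0],"turn":[0,0,1.1],"jaw":10},{"linear":[131,388,0],"turn":[0,0,1.28],"jaw":10},{"linear":[142,420,1],"turn":[0,0,1.46],"jaw":10},{"linear":[148,435,1],"turn":[0,0,1.62],"jaw":10},{"linear":[148,435,1],"turn":[0.001,0.002,1.678],"jaw":10},{"linear":[148,435,1],"turn":[0.001,0.002,1.678],"jaw":10},{"linear":[148,435,1],"turn":[0.001,0.002,1.678],"jaw":10}]'
python3 - <<'E'
from h import *
R,p,s=tool();S=snap('wrist','w13');C=cloud(S);W=(C-p)@R*1000
# collar plate and rod
m=(abs(W[...,0])<25)&(abs(W[...,1])<25)&(W[...,2]>185)&(W[...,2]<206)
P=W[m];print(m.sum(),np.percentile(P[:,2],[5,25,50,75,95,99]),P.min(0),P.max(0))
for z in range(215,335,10):
    m=(abs(W[...,0])<15)&(abs(W[...,1])<18)&(abs(W[...,2]-z)<4); print(z,m.sum(),np.median(W[m],0).round(1) if m.any() else '')
go([.5175,.0218,.37],down(np.radians(-36.1)));go([.5849,-.0036,.37],down(np.radians(-36.1)))
E
```

```text
t: 26.25
position: [0.5169, 0.021, 0.4994]
orientation: [-0.0, 0.891, 0.454, -0.0]
force: [-0.4, -0.0, -0.6]
finger_gap: 0.0194
2461 [187.91525742 194.98249457 195.5757199  196.10311104 198.90359734
 200.86649129] [ -1.51981161 -17.3919568  185.01346352] [ 16.62904581  16.73398019 201.9641546 ]
215 0 
225 0 
235 0 
245 20 [  1.3  -0.5 247.2]
255 33 [1.10e+00 1.00e-01 2.55e+02]
265 31 [  1.1  -0.5 265.1]
275 30 [ 9.000e-01 -2.000e-01  2.755e+02]
285 25 [  1.   -0.5 285. ]
295 21 [  1.2  -0.6 294.5]
305 19 [  1.   -0.6 305.6]
315 40 [1.000e-01 9.900e+00 3.166e+02]
325 100 [2.000e-01 6.300e+00 3.246e+02]
lin [  1.   -0.  129.6] turn [-0.0003  0.0001  0.0007] t 26.3
lin [ 20.1  69.4 129.6] turn [-0.0003  0.0001  0.0007] t 26.3
```

```bash
python3 -m pendant '[{"linear":[1,0,40],"turn":[0,0,0],"jaw":10},{"linear":[1,0,90],"turn":[0,0,0],"jaw":10},{"linear":[1,0,122],"turn":[0,0,0],"jaw":10},{"linear":[1,0,130],"turn":[0,0,0],"jaw":10},{"linear":[1,0,130],"turn":[0,0,0],"jaw":10},{"linear":[6,18,130],"turn":[0,0,0],"jaw":10},{"linear":[11,36,130],"turn":[0,0,0],"jaw":10},{"linear":[16,54,130],"turn":[0,0,0],"jaw":10},{"linear":[19,66,130],"turn":[0,0,0],"jaw":10},{"linear":[20,69.4,130],"turn":[0,0,0],"jaw":10},{"linear":[20,69.4,130],"turn":[0,0,0],"jaw":10},{"linear":[20,69.4,133],"turn":[0,0,0],"jaw":10},{"linear":[20,69.4,136],"turn":[0,0,0],"jaw":10},{"linear":[20,69.4,138],"turn":[0,0,0],"jaw":10},{"linear":[20,69.4,138],"turn":[0,0,0],"jaw":10}]'
```

```text
t: 28.18
position: [0.5847, -0.0036, 0.3616]
orientation: [-0.0, 0.891, 0.454, -0.0]
force: [-1.4, 0.0, 0.7]
finger_gap: 0.0194
```

Seated at the height at which it was gripped. Release, back straight up.

```bash
python3 -m pendant '[{"linear":[0,0,0],"turn":[0,0,0],"jaw":26},{"linear":[0,0,0],"turn":[0,0,0],"jaw":36},{"linear":[0,0,0],"turn":[0,0,0],"jaw":50},{"linear":[0,0,0],"turn":[0,0,0],"jaw":50},{"linear":[0,0,0],"turn":[0,0,0],"jaw":50},{"linear":[0,0,-10],"turn":[0,0,0],"jaw":50},{"linear":[0,0,-40],"turn":[0,0,0],"jaw":50},{"linear":[0,0,-80],"turn":[0,0,0],"jaw":50},{"linear":[0,0,-120],"turn":[0,0,0],"jaw":50},{"linear":[0,0,-120],"turn":[0,0,0],"jaw":50}]'
python3 - <<'E'
from h import *
S=snap('wrist','w14');C=cloud(S);T=snap('side','s14')
def rect(C,z0,z1,c,r,n=''):
    m=(C[...,2]>z0)&(C[...,2]<z1)&(np.hypot(C[...,0]-c[0],C[...,1]-c[1])<r)
    P=C[m]; b=cv2.minAreaRect((P[:,:2]*1000).astype(np.float32)); print(n,m.sum(),np.round(b[0],1),np.round(b[1],1),round(b[2],1),'z',np.median(P[:,2]).round(4))
rect(C,.231,.245,(.584,-.004),.04,'handle top'); rect(C,.163,.170,(.584,-.004),.04,'collar')
D=cloud(snap('top','t14'))
rect(D,.231,.245,(.584,-.004),.04,'handle top T')
rect(D,.055,.065,(.445,-.4025),.03,'die T'); rect(D,.048,.056,(.5,-.345),.035,'tin T')
for n,c,z in(('jar',(.58,.167),.099),('burn',(.579,-.159),.096)): rect(D,z-.004,z+.004,c,.05,n); rect(cloud(load('top0')),z-.004,z+.004,c,.05,n+'0')
cv2.imwrite('pics/f.png',T[0][...,::-1])
E
```

```text
t: 29.42
position: [0.5849, -0.0029, 0.486]
orientation: [0.001, 0.891, 0.454, 0.003]
force: [-0.0, -0.1, -0.2]
finger_gap: 0.0498
handle top 1133 [583.9  -4.1] [20.4 19.7] 53.4 z 0.2358
collar 964 [582.5  -3. ] [34.  37.8] 54.0 z 0.166
handle top T 0 [0. 0.] [0. 0.] 0.0 z nan
die T 171 [ 445.8 -401.1] [28.6 28.2] 57.5 z 0.061
tin T 435 [ 499.8 -347.1] [49.2 47.9] 88.7 z 0.0531
jar 442 [586.1 169.3] [49.3 48.4] 66.7 z 0.1002
jar0 441 [586.  168.9] [48.5 48.7] 50.0 z 0.1003
burn 93 [ 583.6 -171.9] [35.2 24.3] 9.7 z 0.0944
burn0 141 [ 584.4 -166.5] [34.7 34.7] 89.5 z 0.0939
  return _methods._mean(a, axis=axis, dtype=dtype,
  ret = ret.dtype.type(ret / rcount)
```

View pics/f.png

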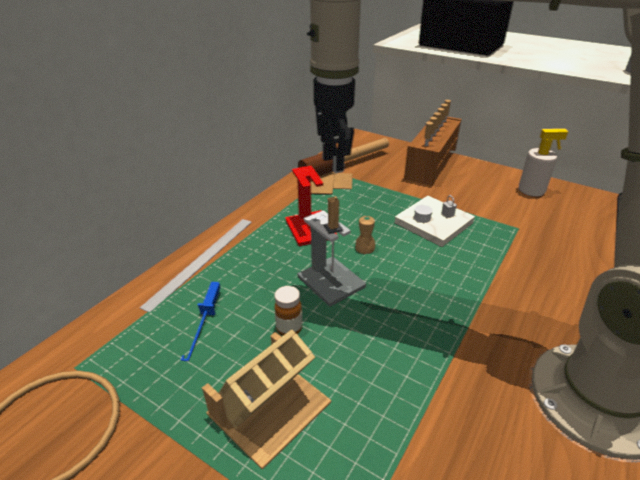

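```bash
python3 -c "
from h import *
print(env.hand_in())"
```

```text
the job is handed in; nothing more can be done
None
```

I drew the looped die out of the middle bore with the hook, stood it on the slab, unhooked it and hung the hook back in the grey stand's fork. I handed the job in at about 29.6 s of the 72 s allowed; the hand-in gave no verdict.

Last checks:
- **Die:** it stands upright on the slab. Its top is at 61 mm world height, which is the 25 mm slab plus the 36 mm block. It sits about (-22, -33) mm from the slab centre, and its centre is about 77 mm from the tin's centre.
- **Hook:** the handle top is within 1 mm of where it hung before, and the collar sits at its original height, so it hangs upright in the fork.
- **Tin and jar:** both measured within 1 mm of their start positions.
- **Burnisher:** the top-camera reading differed by 5 mm from the first one, with fewer pixels visible. The gripper was probably hiding part of it, and in the side view it stands where it was, so I don't think it moved.
- **Not re-measured:** a top-camera check of the hook failed because the gripper blocked the view, so I relied on the wrist camera for it. I did not re-measure the two dies left in the rack; nothing came near them.

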